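Close the blue desiccator pot

TASK

Two white desiccator pots stand on the bench, each with its lid left sitting high on the rim because the lid's yellow tabs are not over the notches. Close the pot with the blue lid: turn the lid until its three tabs drop into the notches of its pot and it sits fully down, level on the rim, then let go. Leave the pot with the orange lid as it is.

Things in the scene. Friction and masses are not known exactly. Their poses are not given: they have to be found in the camera images.
- lid_blue_grip (a point): Centre of the bar grip on the loose blue lid (0.14-0.28 kg), on the lid's axis; lid's axes, z up. Bar 64 mm long on x, 16 wide on y, 32 tall on z, standing on a disc 108 mm across, 7 thick (top 16 mm, underside 23 mm below this point). A 90 mm plug reaches 16 mm below the underside into the pot's mouth. This point is 103 mm above the bench at the start (level, 10 mm high), 93 mm when seated.
- lid_blue_tab (a point): Outer end of one yellow tab of the blue lid, on the lid's +x axis, 62 mm from the lid's axis, at the height of the disc's underside; lid's axes. Three equal tabs (keys), 10 mm wide, stand at 0, 120 and 240 degrees round the disc's edge and reach 10 mm below its underside. At the start they stand on the pot's rim.
- pot_blue: White round pot under the blue lid, fixed to the bench; origin at the centre of its underside, z up. 120 mm across, 70 mm tall, 12 mm wall, 96 mm mouth (3 mm play round the lid's plug). Three equal notches, 12 mm deep, open at the top, cut through the rim at 0, 120 and 240 degrees from the pot's +x; each 33 degrees (about 34 mm) wide, with a black floor.
- pot_blue_notch (a point): Middle of one notch's floor at the outside of the blue pot, on the pot's +x axis, 60 mm from its centre, 58 mm up; pot's axes. The lid fits wherever tabs meet notches: lid yaw minus pot yaw = 0, 120 or 240 degrees, with about 10 degrees of play either way. It starts 29 to 92 degrees anticlockwise (from above) of 0, so a turn of 60 degrees or less to the nearest fit is enough.
- lid_orange_grip (a point): Centre of the bar grip of the orange lid, shaped like the blue lid and also sitting high on the rim of its own equal, fixed pot. To be left alone. The two pots stand near one another, 14 cm or more between their centres, either one on the left.
There are look-alikes about, which are no part of the job. There is more than one size of the part that bears lid_blue_grip; the job needs the larger.

How it is judged:
By the outcome, as a careful person would: the job done as asked, in the order asked, and still so for the second after the job is handed in, with the robot touching nothing.
It also fails if it takes over 38 s, if anything falls off the work surface, if the arm or the gripper's body presses on something with over 40 N, if the wrist force passes 120 N, or if a joint passes its speed limit or range.

ROBOT

A 6-joint arm with a two-finger parallel gripper is mounted at the origin on a cart in front of the work surface, level with it; the furniture and walls round the work are solid. World frame = base frame: x ahead of the robot, y to its left, z up, the work surface at z = 0. Lengths are in m, angles in degrees, forces in N, time in s.
With the tool pointing down it reaches from about 0.4 to 0.825 m from the base axis. Payload 7 kg.
Tool frame: the origin (TCP) lies at the very end of the fingers, on their centre line; the grasp point (between the pads) lies behind it (r.grasp_offset is the z of the grasp point in the tool frame, in m); z points along the fingers, y is the direction in which the jaws open and shut (so a half turn about z gives the same grasp; the last joint's range is limited). The gripper opens to 88 mm and grips with 3 to 60 N. Pads are 19 mm wide; open, the fingers measure 130 mm over their backs; the gripper's body (78 mm by 193 mm) begins 47 mm behind the grasp point.
Start: joints at [79.933, 20.546, 0.682, 0, -70.136, -16.507], TCP at [0.302, 0.604, 0.202] pointing down, gripper open.
Joint ranges: [-176.03, 176.03], [-82.01, 121.73], [-58.28, 71.71], [-173.87, 95.51], [-174.79, -0.11], [-173.66, 173.66]. Speed limits (degrees/s): [136.94, 136.94, 172.46, 180, 180, 180].

INTERFACE

Orientations are given as [roll, pitch, yaw] about the fixed x, y, z axes, in that order (R = Rz(yaw) Ry(pitch) Rx(roll)).
In Python, from plant import r gives the robot as it stands. The module is installed in compiled form; this text tells all that it offers.
- The arm moves only by the tool servo_tool, never from a script. Its argument "targets" is a list of rows, each an object of numbers: "dx", "dy", "dz": the shift along the world's x, y, z in cm; "spin": the turn about the world's z in rad; "grip": the opening in per cent of the stroke, from 0 (shut) to 100 (fully open). A call has exactly 10 rows; each row is the pose to reach, as a shift and turn from the pose commanded when the call began; what a row does not reach only later rows make up. A row lasts 1/12 s, in which the tool goes at most 41.7 mm and 7.16 degrees, less where a joint would pass 70% of its speed; a pose out of reach is approached as far as the arm can. A call with a gripper value outside its range is refused whole. The fingers move at their own pace and stop on an object; "squeeze" is the grip in N (left out, the last holds). Time passes only in rows, so rows that repeat a pose let the fingers close, or fill a call up. It gives the time, the measured TCP pose, the force and the opening at its end, in the units of the state.
- r.get_state(): the state, without advancing time (a new reading comes with each control period).
- r.capture(name): name is "scene" or "top" or "wrist"; returns the picture (420x560x3 uint8, blue, green, red); there is no depth.
- r.get_calibration(name): a dict with "K" (3x3 intrinsics, pixels), "extrinsics" (4x4, takes a point from camera to world coordinates). Camera axes: x right, y down, z forward; pixel columns grow to the right and rows downward; lengths in m; the calibration is good to about 2 mm. A picture is of the moment at which its call begins: read the wrist's pose just before it. get_calibration takes no time and is no camera call; for the wrist camera it gives the pose at the moment of the call.
- r.close_job(): hands the job in, once; it reports no verdict.
Trained networks look in the newest picture that a camera, given by its name, has taken for a name from the list of things; names that differ only in an ending like _2 or _b are one class to them, and where a whole thing is asked for, a point or a joint stands for the part that bears it (a point fixed in the world has none). Each returns a list of dicts, best first, with "p" (0 to 1); they miss things now and then, are a little off and sometimes report something else, mostly with a low value. They report only what shows in the picture. A call takes as long as a camera call. They do not tell look-alikes from the thing itself.
- r.cut_out(name, camera): "mask" (420x560 bool, what is visible of it) and "extent" ([left, top, right, bottom] in pixels, round what is visible of it).
The state is a dict: "time_s": time; "joints": joint angles; "qd": joint speeds; "joint_torque": joint torques, N m; "tcp_pos": TCP position; "eef_rot": TCP orientation; "contact_force": force on the tool from outside, world axes, zero at the start; "moment": the same for the moment, N m; "gripper_width": finger opening in m.
Only numpy, scipy, OpenCV 4.12 (cv2) and the standard library are available. Lean on these libraries where they do the work, as an engineer would, in place of code of your own. Each camera call takes 0.05 s, during which the arm holds its last target. There are 200 camera calls.

## Working session

There is one attempt and no reset: what is moved stays moved. The work goes in short steps, Python scripts to look and compute and a tool call to move; the robot and the scene stay as the last step left them, time stands still between calls to the robot, and variables do not carry over. Pictures are saved under pics/ and viewed, about 8 in all and at most 12, crops included, and the job is handed in when it is done.

Besides the shell and the picture viewer there is one more tool, called as name([rows], argument=value, ...), one row to a line, values as JSON. servo_tool: Moves the arm, as the interface text tells. Its arguments: {"type":"object","properties":{"targets":{"type":"array"},"squeeze":{"type":"number"}},"required":["targets"]}

```bash
mkdir -p pics
cat > h.py <<'E'
from plant import r
import numpy as np, cv2
def ray(cam,u,v,z,cal=None):
    c=cal or r.get_calibration(cam);K=np.array(c["K"]);T=np.array(c["extrinsics"])
    d=T[:3,:3]@np.linalg.solve(K,[u,v,1]);o=T[:3,3];return o+d*(z-o[2])/d[2]
def proj(cam,p,cal=None):
    c=cal or r.get_calibration(cam);K=np.array(c["K"]);T=np.linalg.inv(np.array(c["extrinsics"]))
    q=K@(T[:3,:3]@np.array(p)+T[:3,3]);return q[:2]/q[2]
E
python3 - <<'E'
from h import *
for c in("scene","top"):
    im=r.capture(c);cv2.imwrite(f"pics/{c}1.png",im)
    for n in("lid_blue_grip","pot_blue","lid_orange_grip"):
        for d in r.cut_out(n,c):print(c,n,round(d["p"],2),d["extent"])
    print(np.round(r.get_calibration(c)["extrinsics"],3).tolist())
s=r.get_state();print(s["time_s"],s["tcp_pos"],s["eef_rot"],r.grasp_offset)
E
```

```text
scene lid_blue_grip 0.87 [218.3, 203.9, 285.1, 250.6]
scene lid_blue_grip 0.75 [175.0, 203.3, 217.1, 231.4]
scene pot_blue 0.86 [219.4, 224.3, 283.4, 278.3]
scene lid_orange_grip 0.88 [295.3, 258.5, 369.3, 316.0]
[[0.631, -0.501, 0.592, 0.018], [-0.776, -0.414, 0.476, -0.017], [0.007, -0.76, -0.65, 0.633], [0.0, 0.0, 0.0, 1.0]]
top lid_blue_grip 0.8 [180.6, 234.6, 218.0, 272.2]
top lid_blue_grip 0.7 [241.7, 228.3, 299.6, 281.1]
top pot_blue 0.59 [248.6, 226.7, 302.8, 282.5]
top lid_orange_grip 0.83 [343.7, 238.7, 397.3, 294.5]
[[-0.001, -0.995, 0.101, 0.423], [-1.0, 0.002, 0.013, 0.366], [-0.013, -0.101, -0.995, 1.146], [0.0, 0.0, 0.0, 1.0]]
0.4 [0.30194653 0.60359501 0.20230523] [ 1.79983351e+02 -1.70260613e-03 -2.65777591e+01] -0.0188
```

Run:
```python
import cv2,numpy as np
a=cv2.imread("pics/scene1.png");b=cv2.imread("pics/top1.png")
cv2.imwrite("pics/a.png",cv2.resize(a[180:340,150:400],None,fx=3.2,fy=3.2,interpolation=2)) 
cv2.imwrite("pics/b.png",cv2.resize(b[200:320,160:420],None,fx=3,fy=3,interpolation=2))
```

```text
(no output)
```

View pics/a.png

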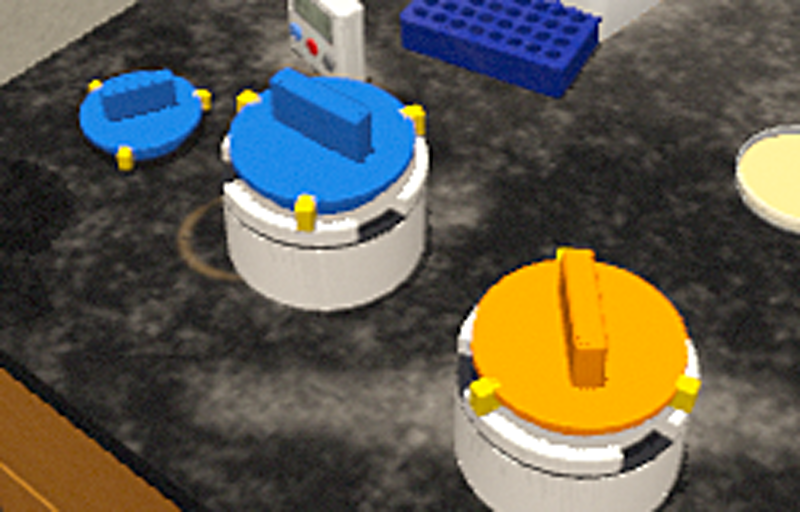

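View pics/b.png

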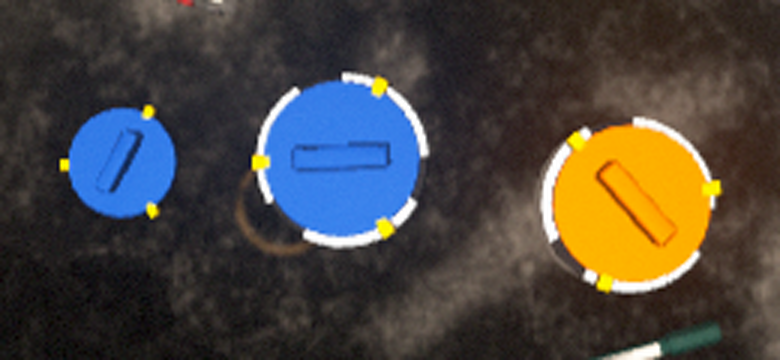

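View pics/top1.png

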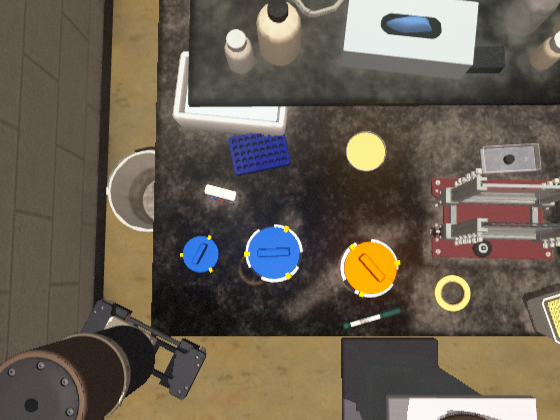

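The candidates are the big blue lid on its pot (top picture 274,253), a small blue lid lying on the bench (200,254) and the orange lid (370,267). I choose the large one on the pot at (274,253). The white rim gaps show its notches. Next I measure the angles.

```bash
cat > ang.py <<'E'
from h import *
def blobs(im,lo,hi,box):
    m=cv2.inRange(cv2.cvtColor(im,cv2.COLOR_BGR2HSV),lo,hi);k=np.zeros_like(m);l,t,R,b=box;k[t:b,l:R]=m[t:b,l:R];return k
def run(im,cam,box,cal=None,ztab=.085,zrim=.07,c0=None):
    b=blobs(im,(95,120,60),(125,255,255),box);n,L,S,C=cv2.connectedComponentsWithStats(b);i=1+S[1:,4].argmax()
    y=blobs(im,(20,120,110),(35,255,255),box);n,_,S2,C2=cv2.connectedComponentsWithStats(y)
    T=np.array([ray(cam,*C2[j],ztab,cal)for j in range(1,n) if S2[j,4]>5])
    print("tabs",T.round(4).tolist())
    if len(T)==3:
        A=np.c_[2*T[:,:2],np.ones(3)];s=np.linalg.solve(A,(T[:,:2]**2).sum(1));c=s[:2];print("centre",c.round(4),"rad",np.sqrt(s[2]+c@c).round(4))
    else: c=np.array(c0)
    if c0 is None:c0=c
    print("tab ang",np.degrees(np.arctan2(T[:,1]-c[1],T[:,0]-c[0])).round(1))
    w=[]
    for a in range(0,360,2):
        v=[]
        for rr in (.056,.0575,.059):
            p=proj(cam,[c0[0]+rr*np.cos(np.radians(a)),c0[1]+rr*np.sin(np.radians(a)),zrim],cal)
            q=cv2.getRectSubPix(im,(1,1),tuple(map(float,p)))[0,0].astype(int);v.append(q.min())
        w.append(max(v))
    w=np.array(w);print("rim dark:",[2*i for i in range(180) if w[i]<130])
E
python3 - <<'E'
from ang import *
run(cv2.imread("pics/top1.png"),"top",(236,215,312,290))
E
```

```text
tabs [[0.5117, 0.3779, 0.085], [0.4588, 0.4611, 0.085], [0.4131, 0.3742, 0.085]]
centre [0.4614 0.4043] rad 0.0569
tab ang [ -27.6   92.6 -148. ]
rim dark: [2, 4, 6, 8, 10, 12, 14, 16, 18, 20, 22, 24, 26, 28, 30, 32, 88, 90, 92, 94, 96, 122, 124, 126, 128, 130, 132, 134, 136, 138, 140, 142, 144, 146, 148, 150, 208, 210, 212, 214, 216, 242, 244, 246, 248, 250, 252, 254, 256, 258, 260, 262, 264, 266, 268, 270, 330, 332, 334, 336]
```

The tabs are at 92.4° and the notches at about 16.5° (mod 120), so the nearest fit is a turn of +44° anticlockwise. Next I move above the lid with the jaws across the bar and check with the wrist camera.

servo_tool([
  {"dx":2,"dy":-2.5,"dz":0,"spin":-0.12,"grip":100},
  {"dx":4,"dy":-5,"dz":0,"spin":-0.24,"grip":100},
  {"dx":6,"dy":-7.5,"dz":0,"spin":-0.36,"grip":100},
  {"dx":8,"dy":-10,"dz":0,"spin":-0.48,"grip":100},
  {"dx":10,"dy":-12.5,"dz":0,"spin":-0.6,"grip":100},
  {"dx":12,"dy":-15,"dz":0,"spin":-0.72,"grip":100},
  {"dx":14,"dy":-17.5,"dz":0,"spin":-0.84,"grip":100},
  {"dx":15.5,"dy":-19.5,"dz":0,"spin":-0.96,"grip":100},
  {"dx":15.9,"dy":-20,"dz":0,"spin":-1.06,"grip":100},
  {"dx":15.9,"dy":-20,"dz":0,"spin":-1.06,"grip":100},
])

```text
time_s: 1.23
tcp_pos: [0.4621, 0.402, 0.2027]
eef_rot: [-180.0, 0.0, -87.7]
contact_force: [-0.1, 0.7, 0.2]
gripper_width: 0.0875
```

```bash
cat > w.py <<'E'
import sys
from ang import *
s=r.get_state();cal=r.get_calibration("wrist");im=r.capture("wrist");cv2.imwrite(sys.argv[1],im)
print(s["time_s"],s["tcp_pos"].round(4),s["eef_rot"].round(2),s["gripper_width"],s["contact_force"].round(1),s["joints"].round(1))
print(r.get_calibration("wrist")["extrinsics"])
run(im,"wrist",(0,0,560,420),cal,c0=(.4614,.4043))
E
python3 w.py pics/w1.png
```

```text
1.2333 [0.4621 0.402  0.2027] [-1.7999e+02  1.0000e-02 -8.7710e+01] 0.08747664632739394 [-0.1  0.7  0.2] [ 59.3  14.7  -7.6   0.  -67.7 -57. ]
[[-9.98859444e-01 -4.64660981e-02 -1.09869043e-02  4.64718737e-01]
 [-4.77377187e-02  9.67235779e-01  2.49351274e-01  3.36270411e-01]
 [-9.59453871e-04  2.49591365e-01 -9.68350778e-01  3.84047079e-01]
 [ 0.00000000e+00  0.00000000e+00  0.00000000e+00  1.00000000e+00]]
tabs [[0.4302, 0.2437, 0.085], [0.5111, 0.3774, 0.085], [0.4132, 0.3736, 0.085], [0.4585, 0.4616, 0.085], [0.2672, 0.4642, 0.085], [0.6563, 0.4959, 0.085], [0.2603, 0.492, 0.085], [0.4345, 0.5008, 0.085], [0.492, 0.5095, 0.085], [0.4326, 0.5063, 0.085]]
tab ang [-101.   -28.4 -147.5   92.9  162.9   25.2  156.4  105.6   73.8  105.8]
rim dark: [2, 4, 6, 8, 10, 12, 14, 16, 18, 20, 22, 24, 26, 28, 30, 32, 68, 70, 72, 74, 76, 78, 80, 82, 84, 86, 88, 90, 94, 98, 100, 102, 104, 106, 108, 110, 112, 114, 116, 118, 120, 122, 124, 126, 128, 130, 132, 134, 136, 138, 140, 142, 144, 146, 148, 150, 152, 204, 206, 208, 210, 212, 214, 242, 244, 246, 248, 250, 252, 254, 256, 258, 260, 262, 264, 266, 268, 270, 328, 330, 332, 334, 336, 338, 340]
```

View pics/w1.png

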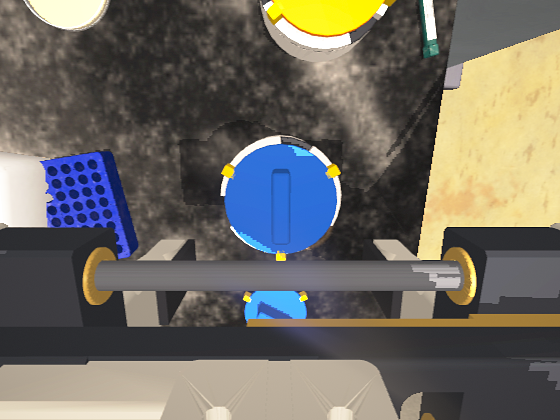

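The wrist view shows the large blue lid at (281,197) with its bar between the jaws, the small lid behind at (275,305) and orange at the top. It agrees with the top camera to within 1 mm. Descend and grip.

servo_tool([
  {"dx":-0.1,"dy":0.2,"dz":-2,"spin":0,"grip":100},
  {"dx":-0.1,"dy":0.2,"dz":-4.5,"spin":0,"grip":100},
  {"dx":-0.1,"dy":0.2,"dz":-7,"spin":0,"grip":100},
  {"dx":-0.1,"dy":0.2,"dz":-9,"spin":0,"grip":100},
  {"dx":-0.1,"dy":0.2,"dz":-10.5,"spin":0,"grip":100},
  {"dx":-0.1,"dy":0.2,"dz":-11,"spin":0,"grip":100},
  {"dx":-0.1,"dy":0.2,"dz":-11,"spin":0,"grip":100},
  {"dx":-0.1,"dy":0.2,"dz":-11,"spin":0,"grip":50},
  {"dx":-0.1,"dy":0.2,"dz":-11,"spin":0,"grip":0},
  {"dx":-0.1,"dy":0.2,"dz":-11,"spin":0,"grip":0},
], squeeze=25)

```text
time_s: 2.12
tcp_pos: [0.4603, 0.4065, 0.0938]
eef_rot: [-179.9, 0.1, -87.2]
contact_force: [-0.1, 0.2, 0.0]
gripper_width: 0.0732
```

servo_tool([
  {"dx":0,"dy":0,"dz":0,"spin":0,"grip":0},
  {"dx":0,"dy":0,"dz":0,"spin":0,"grip":0},
  {"dx":0,"dy":0,"dz":0,"spin":0,"grip":0},
  {"dx":0,"dy":0,"dz":0,"spin":0,"grip":0},
  {"dx":0,"dy":0,"dz":0,"spin":0,"grip":0},
  {"dx":0,"dy":0,"dz":0,"spin":0,"grip":0},
  {"dx":0,"dy":0,"dz":0,"spin":0,"grip":0},
  {"dx":0,"dy":0,"dz":0,"spin":0,"grip":0},
  {"dx":0,"dy":0,"dz":0,"spin":0,"grip":0},
  {"dx":0,"dy":0,"dz":0,"spin":0,"grip":0},
])

```text
time_s: 2.95
tcp_pos: [0.46, 0.4057, 0.0924]
eef_rot: [-180.0, -0.0, -87.3]
contact_force: [0.5, 0.6, 0.3]
gripper_width: 0.015
```

Gripped at 15 mm, which fits the 16 mm bar. Turn +44°, with a 1 mm lift to ease friction.

servo_tool([
  {"dx":0,"dy":0,"dz":0.1,"spin":0,"grip":0},
  {"dx":0,"dy":0,"dz":0.1,"spin":0.1,"grip":0},
  {"dx":0,"dy":0,"dz":0.1,"spin":0.2,"grip":0},
  {"dx":0,"dy":0,"dz":0.1,"spin":0.3,"grip":0},
  {"dx":0,"dy":0,"dz":0.1,"spin":0.4,"grip":0},
  {"dx":0,"dy":0,"dz":0.1,"spin":0.5,"grip":0},
  {"dx":0,"dy":0,"dz":0.1,"spin":0.6,"grip":0},
  {"dx":0,"dy":0,"dz":0.1,"spin":0.7,"grip":0},
  {"dx":0,"dy":0,"dz":0.1,"spin":0.765,"grip":0},
  {"dx":0,"dy":0,"dz":0.1,"spin":0.765,"grip":0},
])

```text
time_s: 3.78
tcp_pos: [0.4598, 0.4055, 0.0932]
eef_rot: [180.0, 0.0, -43.3]
contact_force: [-0.1, 0.1, -2.5]
gripper_width: 0.0152
```

Run:
```python
from ang import *
s=r.get_state();print(s["time_s"],s["tcp_pos"].round(4),s["eef_rot"].round(1),s["contact_force"].round(1),s["moment"].round(2),s["gripper_width"])
im=r.capture("scene");cv2.imwrite("pics/s2.png",cv2.resize(im[150:320,150:400],None,fx=3,fy=3,interpolation=2))
```

```text
3.7833 [0.4598 0.4055 0.0932] [180.    0.  -43.3] [-0.1  0.1 -2.5] [-0.03  0.02 -0.06] 0.01522866920424176
```

View pics/s2.png

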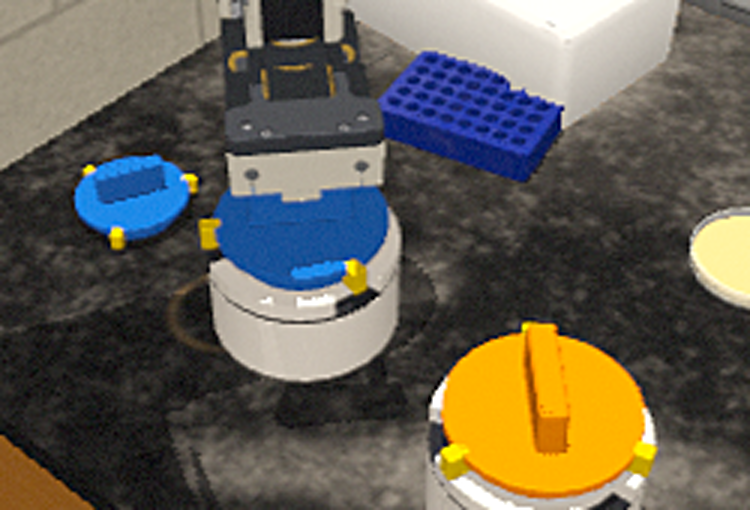

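The tab at (355,275) now stands over the black notch at (357,300), and the lid's weight (2.5 N) is on the gripper. Lower it.

servo_tool([
  {"dx":0,"dy":0,"dz":-0.15,"spin":0,"grip":0},
  {"dx":0,"dy":0,"dz":-0.3,"spin":0,"grip":0},
  {"dx":0,"dy":0,"dz":-0.45,"spin":0,"grip":0},
  {"dx":0,"dy":0,"dz":-0.6,"spin":0,"grip":0},
  {"dx":0,"dy":0,"dz":-0.75,"spin":0,"grip":0},
  {"dx":0,"dy":0,"dz":-0.9,"spin":0,"grip":0},
  {"dx":0,"dy":0,"dz":-1.0,"spin":0,"grip":0},
  {"dx":0,"dy":0,"dz":-1.05,"spin":0,"grip":0},
  {"dx":0,"dy":0,"dz":-1.05,"spin":0,"grip":0},
  {"dx":0,"dy":0,"dz":-1.05,"spin":0,"grip":0},
])

```text
time_s: 4.67
tcp_pos: [0.46, 0.4057, 0.083]
eef_rot: [180.0, -0.0, -43.5]
contact_force: [0.3, 0.2, -1.1]
gripper_width: 0.0149
```

servo_tool([
  {"dx":0,"dy":0,"dz":-0.05,"spin":0,"grip":0},
  {"dx":0,"dy":0,"dz":-0.05,"spin":0,"grip":0},
  {"dx":0,"dy":0,"dz":-0.05,"spin":0,"grip":25},
  {"dx":0,"dy":0,"dz":-0.05,"spin":0,"grip":50},
  {"dx":0,"dy":0,"dz":-0.05,"spin":0,"grip":70},
  {"dx":0,"dy":0,"dz":-0.05,"spin":0,"grip":70},
  {"dx":0,"dy":0,"dz":-0.05,"spin":0,"grip":70},
  {"dx":0,"dy":0,"dz":-0.05,"spin":0,"grip":70},
  {"dx":0,"dy":0,"dz":-0.05,"spin":0,"grip":70},
  {"dx":0,"dy":0,"dz":-0.05,"spin":0,"grip":70},
])

```text
time_s: 5.5
tcp_pos: [0.46, 0.4057, 0.0825]
eef_rot: [-180.0, -0.0, -43.5]
contact_force: [-0.0, -0.4, -0.9]
gripper_width: 0.0593
```

servo_tool([
  {"dx":0,"dy":0,"dz":0.5,"spin":0,"grip":70},
  {"dx":0,"dy":0,"dz":1.5,"spin":0,"grip":70},
  {"dx":0,"dy":0,"dz":3,"spin":0,"grip":70},
  {"dx":0,"dy":0,"dz":5,"spin":0,"grip":70},
  {"dx":0,"dy":0,"dz":7.5,"spin":0,"grip":70},
  {"dx":0,"dy":0,"dz":10,"spin":0,"grip":70},
  {"dx":-2,"dy":3,"dz":12,"spin":0,"grip":70},
  {"dx":-4,"dy":6,"dz":12,"spin":0,"grip":70},
  {"dx":-6,"dy":9,"dz":12,"spin":0,"grip":70},
  {"dx":-8,"dy":12,"dz":12,"spin":0,"grip":70},
])

```text
time_s: 6.33
tcp_pos: [0.3793, 0.527, 0.2046]
eef_rot: [-179.9, 0.1, -43.5]
contact_force: [0.3, 1.0, -0.2]
gripper_width: 0.0611
```

Run:
```python
from ang import *
s=r.get_state();print(s["time_s"],s["tcp_pos"].round(4),s["contact_force"].round(1))
im=r.capture("scene");cv2.imwrite("pics/s3.png",cv2.resize(im[170:330,150:400],None,fx=3.2,fy=3.2,interpolation=2))
im=r.capture("top");run(im,"top",(236,215,312,290),ztab=.075,c0=(.4614,.4043))
```

```text
6.3333 [0.3793 0.527  0.2046] [ 0.3  1.  -0.2]
tabs [[0.5164, 0.4206, 0.075], [0.4471, 0.3494, 0.075], [0.4199, 0.4443, 0.075]]
centre [0.4614 0.4049] rad 0.0572
tab ang [  16.  -104.5  136.5]
rim dark: [2, 4, 6, 8, 10, 12, 14, 16, 18, 20, 22, 24, 26, 28, 30, 32, 122, 124, 126, 128, 130, 132, 134, 136, 138, 140, 142, 144, 146, 148, 150, 242, 244, 246, 248, 250, 252, 254, 256, 258, 260, 262, 264, 266, 268, 270]
```

View pics/s3.png

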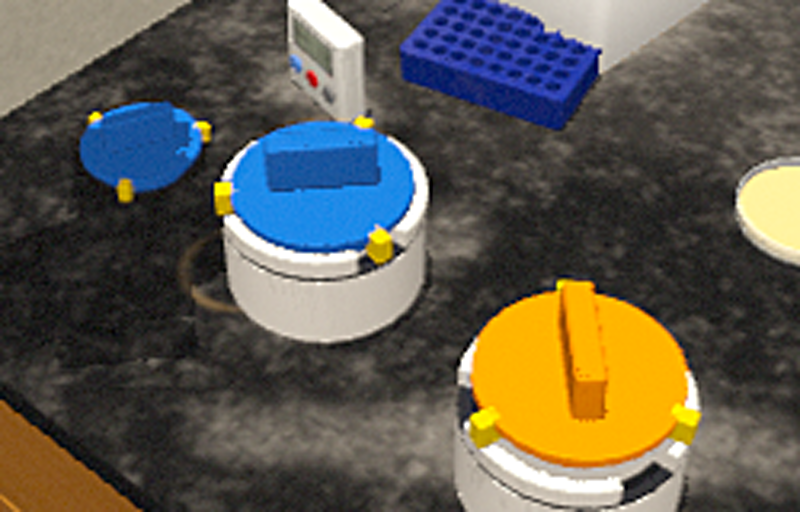

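The lid sits level on the rim: the tabs at (380,245) and (222,198) are down in their notches, at the notch centres of 16, 136 and 256°. The orange lid is unchanged and the gripper is clear, so I hand in.

```bash
python3 -c "
from plant import r
print(r.get_state()['qd'].round(2));r.close_job()"
```

```text
[-2.98 -1.03 -2.19  0.25 -0.37  2.96]
the job is handed in; nothing more can be done
```

The pot with the large blue lid is closed, and the job was handed in at about 6.5 s of the 38 s allowed. I gripped the lid's bar, turned it about 44° anticlockwise, lowered it 10 mm, let go and backed the gripper away.

- **Tabs and notches:** the last top-camera check put the tabs at 16°, 136.5° and 255.5°. The notch centres are at about 17°, 136° and 256°, so all three are within about a degree, against 10° of play.
- **Seating:** the last scene picture shows the disc level on the rim with the tabs down in the notches. Seating was not measured beyond that picture and the 10 mm lowering.
- **Left alone:** the orange lid and the small blue look-alike on the bench looked unchanged in that picture.
- **Robot:** the gripper was open and clear of everything. The arm still had a little speed when I handed in (up to about 3°/s), settling in free space.

No check failed or disagreed.

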